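# Repack the periodontal instrument cassette

## Task

Pack the set back into the open steel cassette: lay the red mirror, the yellow curette, the green probe and the blue elevator each in the cradle of its own colour, the handle lying down in both rests of the cradle and centred along it, all heads pointing to the lid side; set them down, do not drop them. The two violet-handled instruments belong to another set: leave them where they are.

Things in the scene. Friction and masses are not known exactly. Their poses are not given: they have to be found in the camera images.
- mirror_red: Mouth mirror, red handle, a steel neck and a round 22 mm mirror disc. 155 mm long, 35 g: handle 110 mm long, 12 mm diameter, does not roll; then a 45 mm steel head. Origin: at the front end of the handle (where the neck begins), on its underside. +x runs along it to the head, z up. Handle from x = 0 back to -110 mm, its axis at z = 6 mm; hold it at its middle, x = -55 mm.
- curette_yellow: Curette, yellow handle, a thin steel neck and a hooked scraping tip. 155 mm long, 35 g: handle 110 mm long, 12 mm diameter, does not roll; then a 45 mm steel head. Origin: at the front end of the handle (where the neck begins), on its underside. +x runs along it to the head, z up. Handle from x = 0 back to -110 mm, its axis at z = 6 mm; hold it at its middle, x = -55 mm.
- probe_green: Periodontal probe, green handle, a very thin, bent steel probe tip. 155 mm long, 35 g: handle 110 mm long, 12 mm diameter, does not roll; then a 45 mm steel head. Origin: at the front end of the handle (where the neck begins), on its underside. +x runs along it to the head, z up. Handle from x = 0 back to -110 mm, its axis at z = 6 mm; hold it at its middle, x = -55 mm.
- elevator_blue: Periosteal elevator, dark blue handle, a flat 11 mm wide rounded steel blade. 155 mm long, 35 g: handle 110 mm long, 12 mm diameter, does not roll; then a 45 mm steel head. Origin: at the front end of the handle (where the neck begins), on its underside. +x runs along it to the head, z up. Handle from x = 0 back to -110 mm, its axis at z = 6 mm; hold it at its middle, x = -55 mm.
- mirror_violet: Mouth mirror of another set, with a violet handle, else the same shape, size, origin and axes as the one of this set. There is no violet cradle.
- curette_violet: Curette of another set, with a violet handle, else the same shape, size, origin and axes as the one of this set. There is no violet cradle.
- cradle_red: Red silicone cradle in the cassette: two U-shaped rests, 35 mm before and behind its origin along x. Origin: middle of the seat, 22 mm above the table. +x to the lid side, y across, z up. Rests: 12 mm long, side flaps 15 mm high, flaring from 16 mm apart at the seat to 33 mm at the top; 58 mm free between the rests for fingers, down to 15 mm below the seat.
- cradle_yellow: Yellow silicone cradle in the cassette: two U-shaped rests, 35 mm before and behind its origin along x. Origin: middle of the seat, 22 mm above the table. +x to the lid side, y across, z up. Four cradles lie side by side in the cassette, 49 mm apart, in any colour order, all facing the same way. The seated handle has its middle on this origin (its own origin 55 mm to the lid side).
- cradle_green: Green silicone cradle in the cassette: two U-shaped rests, 35 mm before and behind its origin along x. Origin: middle of the seat, 22 mm above the table. +x to the lid side, y across, z up. Cassette: fixed open steel tray 200 x 276 mm, walls 26 mm high, 119 mm from this origin on the lid side, 79 mm on the other; lid folded flat on the table on the far side.
- cradle_blue: Dark blue silicone cradle in the cassette: two U-shaped rests, 35 mm before and behind its origin along x. Origin: middle of the seat, 22 mm above the table. +x to the lid side, y across, z up. All four cradles have the same shape; see the others for the rests and the cassette.
There are look-alikes about, which are no part of the job. There is more than one size of the mirror_red; the job needs the smaller.

How it is judged (in metres and radians):
At the end, for the whole second after the job is handed in: Each of the four lies at rest in the cradle of its colour: underside -4 to +6 mm from the seat, handle middle within 15 mm of the cradle middle along it, 10 mm across, in line within 0.15 rad, head to the lid side. Violet instruments within 20 mm of their starts (x of mirror_red in the frame of cradle_red between 0.04 and 0.07 m and y of mirror_red in the frame of cradle_red between -0.01 and 0.01 m and z of mirror_red in the frame of cradle_red between -0.004 and 0.006 m and angle between the x axis of mirror_red and the x axis of cradle_red, either way round below 0.15 rad and linear speed of each of mirror_red, curette_yellow, probe_green, elevator_blue below 0.02 m/s and x of curette_yellow in the frame of cradle_yellow between 0.04 and 0.07 m and y of curette_yellow in the frame of cradle_yellow between -0.01 and 0.01 m and z of curette_yellow in the frame of cradle_yellow between -0.004 and 0.006 m and angle between the x axis of curette_yellow and the x axis of cradle_yellow, either way round below 0.15 rad and x of probe_green in the frame of cradle_green between 0.04 and 0.07 m and y of probe_green in the frame of cradle_green between -0.01 and 0.01 m and z of probe_green in the frame of cradle_green between -0.004 and 0.006 m and angle between the x axis of probe_green and the x axis of cradle_green, either way round below 0.15 rad and x of elevator_blue in the frame of cradle_blue between 0.04 and 0.07 m and y of elevator_blue in the frame of cradle_blue between -0.01 and 0.01 m and z of elevator_blue in the frame of cradle_blue between -0.004 and 0.006 m and angle between the x axis of elevator_blue and the x axis of cradle_blue, either way round below 0.15 rad and distance of each of mirror_violet, curette_violet from where it was at the start of the episode below 0.02 m); the robot touches nothing.
It fails at once if the violet mirror is taken or pushed away (moved more than 40 mm) (distance of mirror_violet from where it was at the start of the episode above 0.04 m).
It fails at once if the violet curette is taken or pushed away (moved more than 40 mm) (distance of curette_violet from where it was at the start of the episode above 0.04 m).
It fails at once if an instrument is let fall from a height (out of the fingers with its underside over 80 mm above the table) ((height (world z) of mirror_red above 0.08 m and contact force between mirror_red and the fingers below 0.05 N) or (height (world z) of curette_yellow above 0.08 m and contact force between curette_yellow and the fingers below 0.05 N) or (height (world z) of probe_green above 0.08 m and contact force between probe_green and the fingers below 0.05 N) or (height (world z) of elevator_blue above 0.08 m and contact force between elevator_blue and the fingers below 0.05 N)).
It also fails if it takes over 99 s, if anything falls off the work surface, if the arm or the gripper's body presses on something with over 40 N, if the wrist force passes 120 N, or if a joint passes its speed limit or range.

## Robot

A 6-joint arm with a two-finger parallel gripper is mounted at the origin on the work surface. World frame = base frame: x ahead of the robot, y to its left, z up, the work surface at z = 0. Lengths are in m, angles in degrees, forces in N, time in s.
With the tool pointing down it reaches from about 0.4 to 0.825 m from the base axis. Payload 7 kg.
Tool frame: the origin (TCP) lies midway between the tips of the shut fingers; the grasp point (between the pads) lies 19 mm behind it; z points along the fingers, y is the direction in which the jaws open and shut (so a half turn about z gives the same grasp; the last joint's range is limited). The gripper opens to 88 mm and grips with 3 to 60 N. Pads are 19 mm wide; open, the fingers measure 130 mm over their backs; the gripper's body (78 mm by 193 mm) begins 47 mm behind the grasp point.
Start: joints at [93.398, 20.546, 0.682, 0, -70.136, -16.507], TCP at [0.153, 0.657, 0.227] pointing down, gripper open.
Joint ranges: [-176.03, 176.03], [-82.01, 121.73], [-58.28, 71.71], [-173.87, 95.51], [-174.79, -0.11], [-173.66, 173.66]. Speed limits (degrees/s): [136.94, 136.94, 172.46, 180, 180, 180].

## Interface

Orientations are given as [roll, pitch, yaw] about the fixed x, y, z axes, in that order (R = Rz(yaw) Ry(pitch) Rx(roll)).
In Python, from plant import ctrl gives the robot as it stands. The module is installed in compiled form; this text tells all that it offers.
- The arm moves only by the tool arm_command, never from a script. Its argument "targets" is a list that holds one entry, the list of rows, each a list of 7 numbers: the turn, a rotation vector about the world's x, y, z in rad, then the shift along the world's x, y, z in cm, then the opening, from 0 (shut) to 1 (fully open). A call has 1 to 8 rows; each row is the pose to reach, as a shift and turn from the pose commanded when the call began; what a row does not reach only later rows make up. A row lasts 1/12 s, in which the tool goes at most 41.7 mm and 7.16 degrees, less where a joint would pass 70% of its speed; a pose out of reach is approached as far as the arm can. A call with a gripper value outside its range is refused whole. The fingers move at their own pace and stop on an object; the grip force is fixed at half the most. Time passes only in rows, so rows that repeat a pose let the fingers close. It gives the time, the measured TCP pose, the force and the opening at its end, in the units of the state.
- ctrl.get_obs(): the state, without advancing time (a new reading comes with each control period).
- ctrl.snapshot(name): name is "side" or "top" or "wrist"; returns the picture (480x640x3 uint8, blue, green, red); there is no depth.
- ctrl.camera_model(name): a dict with "K" (3x3 intrinsics, pixels), "xyz" and "rotation" of the camera in the world. Camera axes: x right, y up, looking along -z (the intrinsics and any distortion apply to the point x, -y, -z); pixel columns grow to the right and rows downward; lengths in m; the calibration is good to about 2 mm. A picture is of the moment at which its call begins: read the wrist's pose just before it. camera_model takes no time and is no camera call; for the wrist camera it gives the pose at the moment of the call.
- ctrl.close_job(): hands the job in, once; it reports no verdict.
The state is a dict: "clock": time; "joint_pos": joint angles; "qvel": joint speeds; "tau": joint torques, N m; "tool_pos": TCP position; "orientation": TCP orientation; "force": force on the tool from outside, world axes, zero at the start; "moment": the same for the moment, N m; "opening": finger opening in m.
Only numpy, scipy, OpenCV 4.12 (cv2) and the standard library are available. Lean on these libraries where they do the work, as an engineer would, in place of code of your own. Each camera call takes 0.05 s, during which the arm holds its last target. There are 200 camera calls.

## Working session

There is one attempt and no reset: what is moved stays moved. The work goes in short steps, Python scripts to look and compute and a tool call to move; the robot and the scene stay as the last step left them, time stands still between calls to the robot, and variables do not carry over. Pictures are saved under pics/ and viewed, about 12 in all and at most 16, crops included, and the job is handed in when it is done.

Besides the shell and the picture viewer there is one more tool, called in YAML: its name, and indented under it one key for each argument. arm_command: Moves the arm, as the interface text tells. Its arguments: {"type":"object","properties":{"targets":{"type":"array","items":{"type":"array","items":{"type":"array","items":{"type":"number"}}}}},"required":["targets"]}

```bash
mkdir -p pics; python3 - <<'E'
from plant import ctrl
import cv2,json
o=ctrl.get_obs();print(o)
for n in("top","side"):
    cv2.imwrite(f"pics/{n}0.png",ctrl.snapshot(n));m=ctrl.camera_model(n);print(n,m)
print(ctrl.camera_model("wrist"))
E
```

```text
{'clock': 0.0, 'joint_pos': array([ 9.33987010e+01,  2.05922076e+01,  6.34183782e-01, -2.08175731e-02,
       -7.01365478e+01, -1.65060386e+01]), 'qvel': array([ 0.02989268,  0.01306931,  0.00591497,  0.07728449, -0.04315789,
        0.00191075]), 'tau': array([-7.88643720e-04, -5.82728684e+01,  2.93062609e+01,  6.99710727e+00,
        6.99476586e-03, -1.60083887e-04]), 'tool_pos': array([0.15299482, 0.65692665, 0.2256149 ]), 'orientation': array([ 1.79903765e+02, -8.10874012e-03, -1.31144203e+01]), 'force': array([ 0.31083195, -0.5023229 ,  0.24274354]), 'moment': array([ 0.03423215,  0.00281996, -0.00593741]), 'opening': 0.08763989967830024}
top {'K': array([[468.58715231,   0.        , 315.77938793],
       [  0.        , 468.58715231, 251.74831287],
       [  0.        ,   0.        ,   1.        ]]), 'xyz': array([ 0.34525857, -0.01564724,  1.00973934]), 'rotation': array([  5.71559367,   0.94514144, -90.65323835])}
side {'K': array([[504.67171983,   0.        , 325.41391926],
       [  0.        , 504.67171983, 236.59756815],
       [  0.        ,   0.        ,   1.        ]]), 'xyz': array([-0.05347846, -0.74918425,  0.62153964]), 'rotation': array([ 56.11114978,   0.54932051, -34.29618636])}
{'K': array([[370.74049996,   0.        , 322.31535472],
       [  0.        , 370.74049996, 233.72446658],
       [  0.        ,   0.        ,   1.        ]]), 'xyz': array([0.22272838, 0.64173472, 0.38254336]), 'rotation': array([-1.54356118e+01, -9.11514569e-02, -1.03151811e+02])}
```

View pics/top0.png

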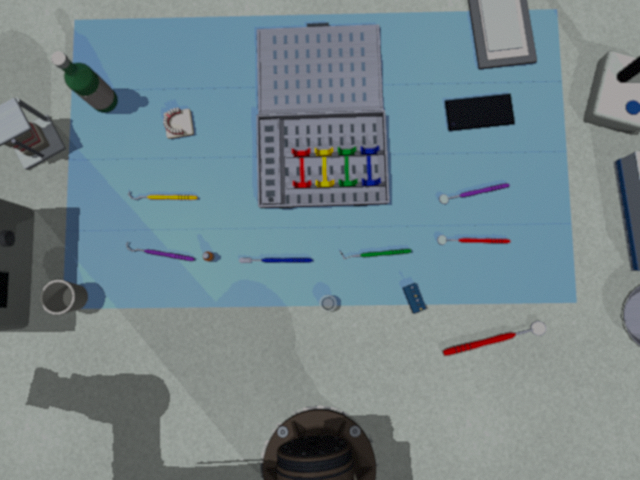

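View pics/side0.png

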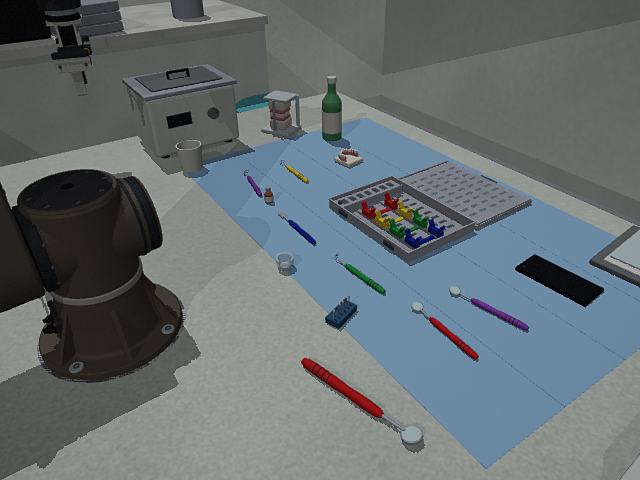

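The top view shows the heads of the four instruments pointing left (+y) and the lid at the top (+x). The cradles run R, Y, G, B at columns 302–371. The small red mirror is at (475,240); the large look-alike is at (490,343). Next I measure everything.

```bash
cat > h.py <<'E'
import cv2,numpy as np
from scipy.spatial.transform import Rotation as R
def ray(m,uv,z):
    uv=np.atleast_2d(np.array(uv,float));K=np.array(m["K"])
    p=cv2.undistortPoints(uv[:,None],K,None)[:,0]
    d=np.c_[p[:,0],-p[:,1],-np.ones(len(p))]
    d=R.from_euler("xyz",m["rotation"],degrees=True).apply(d);c=np.array(m["xyz"])
    return c+d*((z-c[2])/d[:,2])[:,None]
HUE={"red":(0,6),"yellow":(22,34),"green":(50,75),"blue":(112,124),"violet":(128,150)}
def blobs(im,col,amin=40,smin=130,vmin=40):
    h=cv2.cvtColor(im,cv2.COLOR_BGR2HSV);a,b=HUE[col]
    k=cv2.inRange(h,(a,smin,vmin),(b,255,255))
    if col=="red":k|=cv2.inRange(h,(175,smin,vmin),(180,255,255))
    k=cv2.morphologyEx(k,cv2.MORPH_CLOSE,np.ones((5,5)))
    for c in cv2.findContours(k,0,cv2.CHAIN_APPROX_NONE)[0]:
        if cv2.contourArea(c)>=amin:
            q=np.zeros_like(k);cv2.drawContours(q,[c],-1,255,-1);ys,xs=np.nonzero(q)
            yield np.c_[xs,ys].astype(float)
def handle(m,px,z):
    P=ray(m,px,z)[:,:2];(x,y),(w,h),a=cv2.minAreaRect((P*1000).astype(np.float32))
    if w<h:a+=90;w,h=h,w
    return np.round([x,y,w,h,(a+90)%180-90],1)
E
python3 - <<'E'
from h import *
from plant import ctrl
for n in("top","side"):
    m=ctrl.camera_model(n);im=cv2.imread(f"pics/{n}0.png")
    for c in HUE:
        for px in blobs(im,c): 
            cen=px.mean(0).round()
            print(n,c,cen,len(px),handle(m,px,.007),"at z30",handle(m,px,.03)[:2])
E
```

```text
top red [478. 343.] 458 [ 248.5 -339.9  154.6   14.   -76.4] at z30 [ 250.7 -332.5]
top red [485. 240.] 175 [ 465.3 -361.1  106.6    6.5   89.2] at z30 [ 462.6 -353.2]
top red [301. 169.] 332 [630.9  30.   86.5  37.6   1.2] at z30 [624.3  29. ]
top yellow [171. 197.] 165 [570.9 313.  105.8   8.2  87.7] at z30 [565.7 305.4]
top yellow [324. 168.] 340 [ 6.312e+02 -2.140e+01  8.750e+01  4.150e+01 -6.000e-01] at z30 [624.6 -21.3]
top green [385. 253.] 173 [ 441.9 -149.8  105.6    7.8  -85.5] at z30 [ 439.6 -146.7]
top green [347. 167.] 310 [ 6.324e+02 -7.070e+01  8.690e+01  3.760e+01  6.000e-01] at z30 [625.8 -69.5]
top green [81. 79.] 696 [845.3 525.6  81.   57.2  44.7] at z30 [833.8 513.2]
top blue [287. 260.] 186 [429.9  62.9 105.5   6.5  89.3] at z30 [428.   61.1]
top blue [369. 166.] 331 [ 6.337e+02 -1.220e+02  8.710e+01  3.950e+01  5.000e-01] at z30 [ 627.1 -119.5]
top violet [169. 255.] 156 [443.7 316.9 106.3   7.7  79.3] at z30 [441.4 309.3]
top violet [484. 190.] 168 [ 576.1 -366.9  104.8    8.   -77.7] at z30 [ 570.8 -358.9]
side red [342. 388.] 992 [ 246.4 -337.3  160.5   19.2
[... 640 characters left out ...]
1  73.4  31.3  49.6] at z30 [583.3 -79.1]
side green [418. 221.] 204 [669.3 -59.9  93.8  36.1  42.5] at z30 [642.3 -85.7]
side green [331. 137.] 100 [784.7 460.1  55.2  50.3  54.4] at z30 [753.3 414.9]
side green [331. 108.] 102 [942.6 687.8 124.6  65.5  54.3] at z30 [905.3 634. ]
side green [331.  88.] 58 [1047.6  840.9  135.2   26.7   52.3] at z30 [1006.4  781.4]
side blue [302. 232.] 156 [425.4  58.3 115.5  13.6  88.3] at z30 [407.4  28. ]
side blue [424. 235.] 433 [ 641.8 -100.1  114.1   64.9    1.5] at z30 [ 615.8 -124.4]
side violet [500. 314.] 362 [ 570.3 -367.5  109.6   15.5  -77.7] at z30 [ 547.  -381.8]
side violet [254. 186.] 86 [440.3 312.5 114.   10.8  78.5] at z30 [421.8 272.8]
```

Both views agree to about 4 mm, and the sizes come out right. I go to the yellow one first, staying high.

arm_command:
  targets:
    - [[0,0,-0.12,3.2,-2.6,0,1],[0,0,-0.24,6.4,-5.2,0,1],[0,0,-0.36,9.6,-7.8,0,1],[0,0,-0.48,12.8,-10.4,0,1],[0,0,-0.6,16,-13,0,1],[0,0,-0.72,19.2,-15.6,0,1],[0,0,-0.84,22.4,-18.2,0,1],[0,0,-0.96,25.6,-20.8,0,1]]

```text
clock: 0.77
tool_pos: [0.4102, 0.4477, 0.2264]
orientation: [180.0, -0.0, -68.4]
force: [0.7, 1.3, 0.2]
opening: 0.0875
```

arm_command:
  targets:
    - [[0,0,-0.1,3.2,-2.6,0,1],[0,0,-0.2,6.4,-5.2,0,0.7],[0,0,-0.3,9.6,-7.8,0,0.7],[0,0,-0.4,12.8,-10.4,0,0.7],[0,0,-0.417,15.9,-13.9,-1,0.7],[0,0,-0.417,15.9,-13.9,-2,0.7],[0,0,-0.417,15.9,-13.9,-3,0.7],[0,0,-0.417,15.9,-13.9,-3,0.7]]

```text
clock: 1.43
tool_pos: [0.5671, 0.309, 0.1935]
orientation: [179.8, -0.2, -92.1]
force: [-0.8, -0.4, -0.1]
opening: 0.0615
```

```bash
cat >> h.py <<'E'
def look(col,z,tag,amin=300):
    from plant import ctrl
    o=ctrl.get_obs();m=ctrl.camera_model("wrist");im=ctrl.snapshot("wrist")
    cv2.imwrite(f"pics/{tag}.png",im)
    print(round(o["clock"],2),o["tool_pos"].round(4),o["orientation"].round(1),o["opening"].round(4),o["force"].round(1))
    for c in col.split():
        for px in blobs(im,c,amin): print(c,px.min(0),px.max(0),len(px),handle(m,px,z))
E
python3 -c "from h import *;look('yellow violet',.006,'w1')"
```

```text
Traceback (most recent call last):
  File "h.py", line 27, in look
    print(round(o["clock"],2),o["tool_pos"].round(4),o["orientation"].round(1),o["opening"].round(4),o["force"].round(1))
                                                                               ^^^^^^^^^^^^^^^^^^
AttributeError: 'float' object has no attribute 'round'
```

```bash
sed -i 's/o\["opening"\].round(4)/round(o["opening"],4)/' h.py
python3 -c "from h import *;look('yellow violet',.006,'w1')"
```

```text
1.48 [0.5671 0.31   0.1949] [ 1.799e+02 -1.000e-01 -9.200e+01] 0.0614 [0.5 0.3 0.9]
violet [436. 157.] [469. 268.] 951 [442.7 319.9 109.5   9.   79.1]
```

View pics/w1.png

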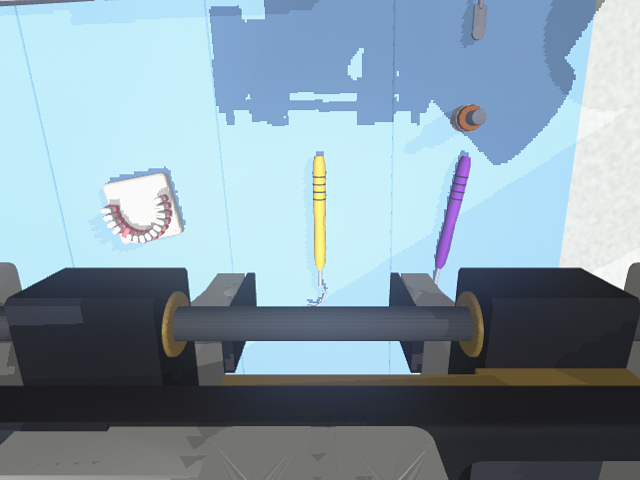

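The wrist view shows the yellow handle at cols 312–327, rows 153–270, centred between the fingers. My hue window was too tight, so I widen it.

```bash
sed -i 's/(22,34)/(19,34)/' h.py
python3 - <<'E'
from h import *
from plant import ctrl
m=ctrl.camera_model("wrist");im=cv2.imread("pics/w1.png")
print(cv2.cvtColor(im,cv2.COLOR_BGR2HSV)[230,312:330].tolist())
for px in blobs(im,"yellow",300,100): print(px.min(0),px.max(0),handle(m,px,.006))
print(m["xyz"],m["rotation"])
E
```

```text
[[99, 65, 253], [101, 72, 255], [26, 68, 168], [23, 125, 229], [25, 128, 245], [27, 126, 251], [29, 122, 250], [30, 119, 250], [30, 121, 250], [28, 125, 251], [27, 128, 250], [25, 129, 245], [23, 112, 228], [89, 42, 208], [96, 50, 255], [96, 50, 252], [96, 49, 251], [96, 49, 251]]
[418. 368.] [639. 385.] [348.4 504.2 242.9  21.4  -2.1]
[460. 308.] [483. 356.] [409.9 449.4  54.2  24.1  69.8]
[162. 304.] [185. 356.] [730.9 434.8  59.8  24.2 -81.7]
[313. 156.] [324. 269.] [570.9 316.6 110.4  10.3  88.1]
[0.5652905  0.24031657 0.35297068] [-1.53380910e+01 -1.06476943e-01  1.78009122e+02]
```

arm_command:
  targets:
    - [[0,0,0,0.3,0.5,-4,0.7],[0,0,0,0.3,0.5,-8,0.7],[0,0,0,0.3,0.5,-12,0.7],[0,0,0,0.3,0.5,-15,0.7],[0,0,0,0.3,0.5,-17.5,0.7],[0,0,0,0.3,0.5,-18.7,0.7],[0,0,0,0.3,0.5,-19,0.7],[0,0,0,0.3,0.5,-19,0.7]]

```text
clock: 2.2
tool_pos: [0.571, 0.3164, 0.0069]
orientation: [-180.0, -0.0, -91.9]
force: [0.8, 0.5, 0.2]
opening: 0.0615
```

arm_command:
  targets:
    - [[0,0,0,0,0,-0.2,0.7],[0,0,0,0,0,-0.3,0],[0,0,0,0,0,-0.3,0],[0,0,0,0,0,-0.3,0],[0,0,0,0,0,-0.3,0],[0,0,0,0,0,-0.3,0],[0,0,0,0,0,-0.3,0],[0,0,0,0,0,-0.3,0]]

```text
clock: 2.87
tool_pos: [0.5712, 0.3154, 0.0037]
orientation: [-180.0, 0.0, -92.0]
force: [-0.3, 1.2, -0.1]
opening: 0.0203
```

arm_command:
  targets:
    - [[0,0,0,0,0,0,0],[0,0,0,0,0,0,0],[0,0,0,0,0,0,0],[0,0,0,0,0,0,0],[0,0,0,0,0,1,0],[0,0,0,0,0,3,0],[0,0,0,0,0,6,0],[0,0,0,0,0,8,0]]

```text
clock: 3.53
tool_pos: [0.5717, 0.3157, 0.0863]
orientation: [-179.9, 0.0, -92.0]
force: [0.6, 0.5, 0.3]
opening: 0.0112
```

Held: the opening stays at 11 mm. I carry it while turning to the cradle heading, past the cassette so the wrist camera sees the cradles.

arm_command:
  targets:
    - [[0,0,-0.12,1,-2.6,-0.3,0],[0,0,-0.24,2,-5.2,-0.5,0],[0,0,-0.36,3,-7.8,-0.5,0],[0,0,-0.48,4,-10.4,-0.5,0],[0,0,-0.6,5,-13,-0.5,0],[0,0,-0.72,6,-15.6,-0.5,0],[0,0,-0.84,7,-18.2,-0.5,0],[0,0,-0.96,8,-20.8,-0.5,0]]

```text
clock: 4.2
tool_pos: [0.6516, 0.1061, 0.0794]
orientation: [-180.0, 0.0, -147.3]
force: [0.6, 0.4, -0.1]
opening: 0.0115
```

arm_command:
  targets:
    - [[0,0,-0.12,1,-2.6,0,0],[0,0,-0.24,2,-5.2,0,0],[0,0,-0.36,3,-7.8,0,0],[0,0,-0.48,4,-10.4,0,0],[0,0,-0.57,5,-13,0,0],[0,0,-0.57,6,-15.2,0,0],[0,0,-0.57,6,-15.2,0,0],[0,0,-0.57,6,-15.2,0,0]]

```text
clock: 4.87
tool_pos: [0.7112, -0.0461, 0.0788]
orientation: [180.0, -0.0, -179.8]
force: [0.2, 0.5, -1.3]
opening: 0.0112
```

```bash
python3 -c "from h import *;look('red yellow green blue',.030,'w2',150)"
```

```text
4.87 [ 0.7112 -0.0461  0.0788] [ 180.    -0.  -179.8] 0.0112 [ 0.2  0.5 -1.3]
red [419.  12.] [520. 182.] 6443 [624.6  29.9  83.5  45.9   0.9]
yellow [186. 341.] [490. 384.] 4457 [781.5 -35.1 196.7  31.3 -89.8]
yellow [358. 307.] [366. 355.] 237 [759.2 -20.7  33.3   5.    1.6]
yellow [279. 307.] [286. 355.] 233 [759.3 -70.   33.3   4.4  -1.3]
yellow [309.  14.] [419. 305.] 9561 [ 6.624e+02 -2.470e+01  1.581e+02  5.640e+01 -4.000e-01]
green [245.  56.] [319. 184.] 3042 [635.1 -68.8  64.5  41.    2.3]
green [235.  16.] [317.  53.] 2075 [593.1 -68.9  41.1  16.5 -89.1]
blue [134.  17.] [235. 186.] 6273 [ 627.1 -116.4   83.5   45.     1. ]
```

View pics/w2.png

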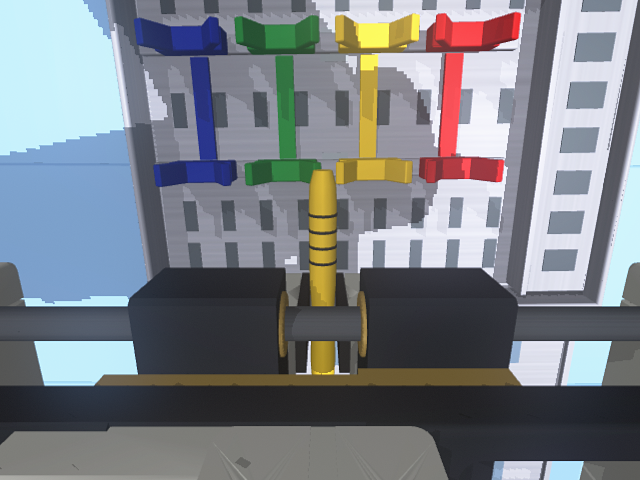

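The cradles are clear. The bars lie at cols 203/285/369/451 (rows 60–155), far rests at rows 14–53, near rests at rows 158–186, and the tail tip of the held handle is at (322,170). I work out the centres from these.

```bash
python3 - <<'E'
from h import *
from plant import ctrl
m=ctrl.camera_model("wrist");im=cv2.imread("pics/w2.png")
print("tail",ray(m,[(322,170)],.082).round(4),"want x .656")
ang=[]
for z in(.003,.007,.010):
  for c,r in(("red",(420,525)),("yellow",(340,420)),("green",(230,318)),("blue",(130,240))):
    h=cv2.cvtColor(im,cv2.COLOR_BGR2HSV);a,b=HUE[c];k=cv2.inRange(h,(a,90,30),(b,255,255))
    if c=="red":k|=cv2.inRange(h,(175,90,30),(180,255,255))
    P=[]
    for row in(75,140):
        xs=np.nonzero(k[row,r[0]:r[1]])[0]+r[0];P.append((xs.mean(),row))
    Q=ray(m,P,z)[:,:2]*1000
    # rests: extreme columns at flaps' tops, z=.037
    s=k[:,r[0]:r[1]];t=[]
    for lo,hi in((5,54),(156,190)):
        ys,xs=np.nonzero(s[lo:hi]);t.append(ray(m,[((xs.min()+xs.max())/2+r[0],ys.min()+lo),((xs.min()+xs.max())/2+r[0],ys.max()+lo)],.037)[:,:2]*1000)
    print(z,c,Q.round(1).tolist(),"rests z37",np.round(t,1).tolist() if z==.007 else "")
E
```

```text
tail [[ 0.6548 -0.0448  0.082 ]] want x .656
0.003 red [[607.4, 31.0], [644.1, 31.5]] rests z37 
0.003 yellow [[607.6, -17.9], [644.3, -17.5]] rests z37 
0.003 green [[607.8, -67.1], [644.5, -66.5]] rests z37 
0.003 blue [[608.0, -115.7], [644.7, -115.4]] rests z37 
0.007 red [[608.0, 29.7], [644.0, 30.2]] rests z37 [[[584.2, 27.0], [602.1, 29.0]], [[651.6, 28.5], [665.2, 29.9]]]
0.007 yellow [[608.2, -18.4], [644.2, -17.9]] rests z37 [[[584.8, -17.6], [601.8, -16.8]], [[651.8, -16.4], [666.0, -15.8]]]
0.007 green [[608.4, -66.7], [644.4, -66.1]] rests z37 [[[585.9, -67.1], [602.5, -67.5]], [[652.0, -66.3], [667.2, -66.7]]]
0.007 blue [[608.6, -114.5], [644.6, -114.2]] rests z37 [[[586.5, -112.8], [602.7, -114.3]], [[652.2, -111.8], [668.0, -113.2]]]
0.01 red [[608.4, 28.7], [644.0, 29.2]] rests z37 
0.01 yellow [[608.6, -18.7], [644.2, -18.3]] rests z37 
0.01 green [[608.8, -66.5], [644.4, -65.8]] rests z37 
0.01 blue [[609.0, -113.6], [644.6, -113.3]] rests z37
```

The tail check agrees to 1.4 mm, and the bars are spaced 48.9 mm apart as they should be. Yellow cradle: about (0.6245, −0.019), yaw about +1°.

arm_command:
  targets:
    - [[0,0,0.014,-3,0.9,0,0],[0,0,0.014,-6,1.8,0,0],[0,0,0.014,-8.7,2.7,0,0],[0,0,0.014,-8.7,2.7,-1,0],[0,0,0.014,-8.7,2.7,-2.2,0],[0,0,0.014,-8.7,2.7,-3.3,0],[0,0,0.014,-8.7,2.7,-4,0],[0,0,0.014,-8.7,2.7,-4.2,0]]

```text
clock: 5.58
tool_pos: [0.6236, -0.0177, 0.0343]
orientation: [-180.0, -0.2, -178.9]
force: [0.2, -0.3, 0.2]
opening: 0.0114
```

```bash
python3 - <<'E'
from h import *
from plant import ctrl
a=ctrl.snapshot("top")[130:220,250:400];b=ctrl.snapshot("side")[180:265,330:480]
f=lambda i:cv2.resize(i,(600,300),interpolation=cv2.INTER_CUBIC)
cv2.imwrite("pics/c1.png",np.vstack([f(a),f(b)]))
print(ctrl.get_obs()["tool_pos"],ctrl.get_obs()["force"])
E
```

```text
[ 0.62401356 -0.01788679  0.03526739] [ 0.03100355  0.10689048 -0.5623872 ]
```

View pics/c1.png

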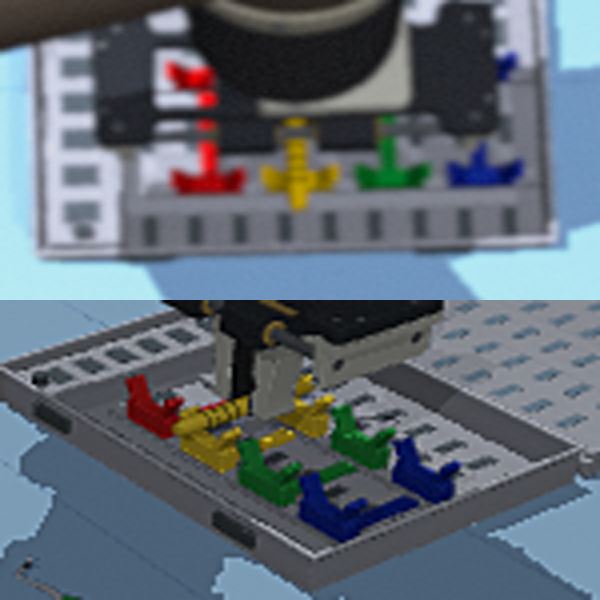

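The crop shows the tail lying between the flaps of the yellow rest (upper crop, col ~298). I lower the last 9 mm, then open narrowly.

arm_command:
  targets:
    - [[0,0,0,0,-0.1,-0.3,0],[0,0,0,0,-0.1,-0.6,0],[0,0,0,0,-0.1,-0.8,0],[0,0,0,0,-0.1,-0.8,0],[0,0,0,0,-0.1,-0.8,0]]

```text
clock: 6.1
tool_pos: [0.6241, -0.0187, 0.0286]
orientation: [-180.0, -0.0, -178.9]
force: [0.5, -1.2, -0.6]
opening: 0.0113
```

arm_command:
  targets:
    - [[0,0,0,0,0,-0.15,0],[0,0,0,0,0,-0.25,0],[0,0,0,0,0,-0.25,0],[0,0,0,0,0,-0.25,0]]

```text
clock: 6.43
tool_pos: [0.6241, -0.0186, 0.0261]
orientation: [-180.0, -0.0, -178.9]
force: [-0.2, -0.5, -0.2]
opening: 0.0115
```

arm_command:
  targets:
    - [[0,0,0,0,0,-0.05,0.3],[0,0,0,0,0,-0.05,0.3],[0,0,0,0,0,-0.05,0.3],[0,0,0,0,0,-0.05,0.3],[0,0,0,0,0,1,0.3],[0,0,0,0,0,4,0.3],[0,0,0,0,0,8,0.5],[0,0,0,0,0,12,0.7]]

```text
clock: 7.1
tool_pos: [0.6233, -0.0189, 0.1475]
orientation: [-180.0, -0.1, -178.9]
force: [1.2, -0.4, 0.2]
opening: 0.0351
```

arm_command:
  targets:
    - [[0,0,0.12,-1.6,0.65,1,0.7],[0,0,0.24,-3.2,1.3,2,0.7],[0,0,0.36,-4.8,2,3,0.7],[0,0,0.48,-6.4,2.6,4,0.7],[0,0,0.6,-8,3.2,4.5,0.7],[0,0,0.72,-9.6,4,4.5,0.7],[0,0,0.84,-11.2,4.6,4.5,0.7],[0,0,0.96,-12.8,5.2,4.5,0.7]]

```text
clock: 7.77
tool_pos: [0.4954, 0.0336, 0.1921]
orientation: [-180.0, 0.1, -123.5]
force: [0.4, 0.4, 0.6]
opening: 0.0611
```

arm_command:
  targets:
    - [[0,0,0.12,-1.6,0.7,0,0.7],[0,0,0.24,-3.2,1.4,0,0.7],[0,0,0.36,-4.8,2.1,0,0.7],[0,0,0.48,-6.4,2.7,0,0.7],[0,0,0.573,-6.7,2.7,0,0.7],[0,0,0.573,-6.7,2.7,0,0.7],[0,0,0.573,-6.7,2.7,0,0.7]]

```text
clock: 8.35
tool_pos: [0.4293, 0.0606, 0.192]
orientation: [-179.9, 0.0, -91.2]
force: [0.3, -0.3, 0.0]
opening: 0.0613
```

```bash
python3 - <<'E'
from h import *
look('blue violet',.006,'w3',300)
from plant import ctrl
im=ctrl.snapshot("top");cv2.imwrite("pics/t2.png",im);m=ctrl.camera_model("top")
for c in("yellow","violet"):
  for px in blobs(im,c): print("top",c,px.mean(0),px.min(0),px.max(0),len(px),handle(m,px,.028))
E
```

```text
8.35 [0.4293 0.0606 0.192 ] [-179.9    0.   -91.2] 0.0613 [ 0.3 -0.3  0. ]
blue [318. 155.] [329. 268.] 1222 [428.4  65.  109.   10.4  89.1]
blue [0. 0.] [127.  26.] 2050 [ 639.9 -108.5  104.4   19.1   -1.2]
top yellow [323.89858491 167.83490566] [315. 144.] [334. 192.] 424 [ 6.242e+02 -2.130e+01  1.053e+02  4.060e+01 -6.000e-01]
top violet [484.16766467 189.82634731] [461. 184.] [508. 196.] 167 [ 571.1 -359.6  102.6    7.6  -77.9]
```

View pics/t2.png

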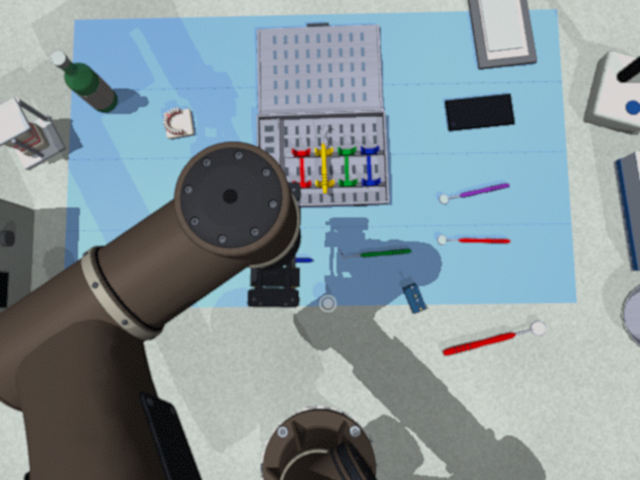

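Yellow is seated (rows 144–192 at col 324, centred on its cradle). Blue lies at (0.4284, 0.064). I descend and grip.

arm_command:
  targets:
    - [[0,0,0,-0.05,0.3,-4,0.7],[0,0,0,-0.05,0.3,-8,0.7],[0,0,0,-0.05,0.3,-12,0.7],[0,0,0,-0.05,0.3,-15,0.6],[0,0,0,-0.05,0.3,-17.3,0.6],[0,0,0,-0.05,0.3,-18.5,0.6],[0,0,0,-0.05,0.3,-18.8,0.6],[0,0,0,-0.05,0.3,-18.8,0.5]]

```text
clock: 9.12
tool_pos: [0.4284, 0.0628, 0.0021]
orientation: [179.9, -0.1, -91.1]
force: [-0.2, 0.8, 0.3]
opening: 0.0497
```

arm_command:
  targets:
    - [[0,0,0,0,0,0,0],[0,0,0,0,0,0,0],[0,0,0,0,0,0,0],[0,0,0,0,0,0,0],[0,0,0,0,0,0,0],[0,0,0,0,0,0,0],[0,0,0,0,0,0,0],[0,0,0,0,0,0,0]]

```text
clock: 9.78
tool_pos: [0.4289, 0.0635, 0.0035]
orientation: [-180.0, 0.0, -91.0]
force: [-0.9, 0.0, 7.1]
opening: 0.011
```

arm_command:
  targets:
    - [[0,0,0,0,0,1,0],[0,0,0,0,0,4,0],[0,0,0,0,0,7.3,0],[0,0,-0.12,1.5,-1.4,7.5,0],[0,0,-0.24,3,-2.8,7.5,0],[0,0,-0.36,4.5,-4.2,7.5,0],[0,0,-0.48,6,-5.6,7.5,0],[0,0,-0.6,7.5,-7,7.5,0]]

```text
clock: 10.45
tool_pos: [0.5042, -0.0073, 0.0782]
orientation: [-180.0, 0.0, -125.7]
force: [0.7, 0.8, 0.3]
opening: 0.0118
```

arm_command:
  targets:
    - [[0,0,-0.12,1.6,-1.4,0,0],[0,0,-0.24,3.2,-2.8,0,0],[0,0,-0.36,4.8,-4.2,0,0],[0,0,-0.48,6.4,-5.6,0,0],[0,0,-0.6,8,-7,0,0],[0,0,-0.72,9.6,-8.4,0,0],[0,0,-0.84,11.2,-9.8,0,0],[0,0,-0.936,12.2,-11.05,0,0]]

```text
clock: 11.12
tool_pos: [0.6267, -0.1181, 0.0776]
orientation: [-180.0, -0.0, -179.4]
force: [-0.2, 0.3, 0.3]
opening: 0.0116
```

arm_command:
  targets:
    - [[0,0,0,0,0,0,0],[0,0,0,0,0,0,0],[0,0,0,0,0,-0.1,0]]

```text
clock: 11.37
tool_pos: [0.625, -0.117, 0.0767]
orientation: [180.0, -0.0, -179.0]
force: [0.4, 0.9, -0.2]
opening: 0.0116
```

arm_command:
  targets:
    - [[0,0,0,0.1,0,-1,0],[0,0,0,0.1,0,-2,0],[0,0,0,0.1,0,-3,0],[0,0,0,0.1,0,-3.8,0],[0,0,0,0.1,0,-4.4,0],[0,0,0,0.1,0,-4.8,0],[0,0,0,0.1,0,-5,0],[0,0,0,0.1,0,-5,0]]

```text
clock: 12.03
tool_pos: [0.6264, -0.1171, 0.0265]
orientation: [-180.0, -0.0, -179.0]
force: [-0.1, -0.1, 0.1]
opening: 0.0117
```

```bash
python3 - <<'E'
from h import *
from plant import ctrl
a=ctrl.snapshot("top")[130:220,250:400];b=ctrl.snapshot("side")[180:265,330:480]
f=lambda i:cv2.resize(i,(600,300),interpolation=cv2.INTER_CUBIC)
cv2.imwrite("pics/c2.png",np.vstack([f(a),f(b)]))
E
```

```text
(no output)
```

View pics/c2.png

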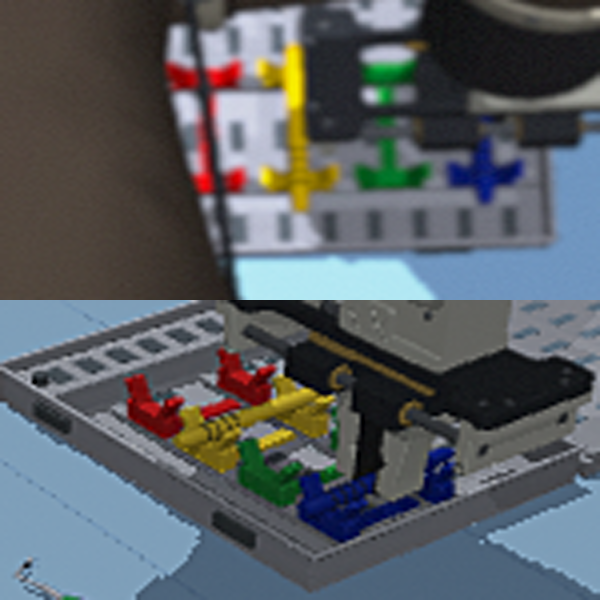

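The blue handle lies between its flaps, and yellow sits in both rests. I release and move to green (0.440, −0.150; handle about +95°, so yaw −85.3°).

arm_command:
  targets:
    - [[0,0,0,0,0,-0.05,0.3],[0,0,0,0,0,-0.05,0.3],[0,0,0,0,0,-0.05,0.3],[0,0,0,0,0,-0.05,0.3],[0,0,0,0,0,1,0.3],[0,0,0,0,0,4,0.3],[0,0,0,0,0,8,0.5],[0,0,0,0,0,12,0.7]]

```text
clock: 12.8
tool_pos: [0.6258, -0.1173, 0.1485]
orientation: [-180.0, -0.1, -179.0]
force: [1.0, 0.8, 0.5]
opening: 0.035
```

arm_command:
  targets:
    - [[0,0,0.12,-1.4,-0.3,1,0.7],[0,0,0.24,-2.8,-0.6,2,0.7],[0,0,0.36,-4.2,-0.9,3,0.7],[0,0,0.48,-5.6,-1.2,4,0.7],[0,0,0.6,-7,-1.5,4.5,0.7],[0,0,0.72,-8.4,-1.8,4.5,0.7],[0,0,0.84,-9.8,-2.1,4.5,0.7],[0,0,0.96,-11.2,-2.4,4.5,0.7]]

```text
clock: 13.47
tool_pos: [0.5139, -0.1413, 0.1932]
orientation: [-179.9, 0.0, -123.7]
force: [0.6, -0.6, -0.6]
opening: 0.0614
```

arm_command:
  targets:
    - [[0,0,0.12,-1.4,-0.2,0,0.7],[0,0,0.24,-2.8,-0.4,0,0.7],[0,0,0.36,-4.2,-0.6,0,0.7],[0,0,0.48,-5.6,-0.8,0,0.7],[0,0,0.6,-7,-0.9,0,0.7],[0,0,0.675,-7.4,-0.9,0,0.7],[0,0,0.675,-7.4,-0.9,0,0.7],[0,0,0.675,-7.4,-0.9,0,0.7]]

```text
clock: 14.13
tool_pos: [0.4409, -0.1502, 0.1931]
orientation: [-179.9, -0.0, -85.5]
force: [-0.1, -0.3, 0.9]
opening: 0.0613
```

```bash
python3 - <<'E'
from h import *
look('green',.006,'w4',300)
from plant import ctrl
im=ctrl.snapshot("top");cv2.imwrite("pics/t3.png",im);m=ctrl.camera_model("top")
for c in("yellow","blue","violet"):
  for px in blobs(im,c): print("top",c,px.mean(0).round(1),px.min(0),px.max(0),len(px),handle(m,px,.028))
E
```

```text
14.13 [ 0.4409 -0.1502  0.1931] [-179.9   -0.   -85.5] 0.0613 [-0.1 -0.3  0.9]
top yellow [323.5 151.3] [315. 144.] [332. 159.] 160 [661.4 -18.5  36.6  29.5  61.9]
top blue [369.  149.7] [361. 141.] [378. 156.] 163 [ 662.9 -117.    34.2   32.4   56.1]
top violet [167.  254.3] [145. 250.] [188. 259.] 134 [442.6 315.1  93.6   6.9  79.3]
```

```bash
python3 - <<'E'
from h import *
from plant import ctrl
im=cv2.imread("pics/w4.png");m=ctrl.camera_model("wrist")
HUE["green"]=(45,90)
for px in blobs(im,"green",200,90,30): print(px.min(0),px.max(0),len(px),handle(m,px,.006))
E
```

```text
[317. 153.] [328. 267.] 1274 [ 440.8 -147.2  109.9   10.4  -85.8]
```

View pics/w4.png

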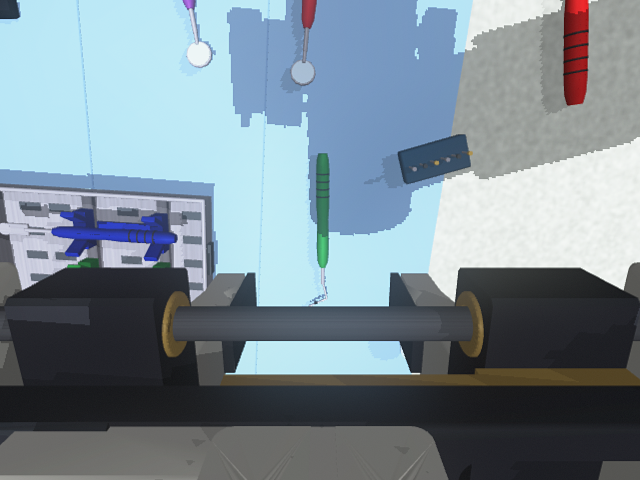

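Green handle: cols 317–328, rows 153–267, under the fingers. Blue lies seated in both its rests at the left.

arm_command:
  targets:
    - [[0,0,-0.003,0,0.2,-4,0.7],[0,0,-0.003,0,0.2,-8,0.7],[0,0,-0.003,0,0.2,-12,0.7],[0,0,-0.003,0,0.2,-15,0.6],[0,0,-0.003,0,0.2,-17.3,0.6],[0,0,-0.003,0,0.2,-18.5,0.6],[0,0,-0.003,0,0.2,-18.9,0.6],[0,0,-0.003,0,0.2,-18.9,0.5]]

```text
clock: 14.9
tool_pos: [0.4404, -0.1481, 0.002]
orientation: [179.9, -0.0, -85.6]
force: [0.2, -0.4, 1.0]
opening: 0.0498
```

arm_command:
  targets:
    - [[0,0,0,0,0,0,0],[0,0,0,0,0,0,0],[0,0,0,0,0,0,0],[0,0,0,0,0,0,0],[0,0,0,0,0,0,0],[0,0,0,0,0,0,0],[0,0,0,0,0,0,0],[0,0,0,0,0,0,0]]

```text
clock: 15.57
tool_pos: [0.4409, -0.1481, 0.0035]
orientation: [-180.0, -0.0, -85.5]
force: [-1.2, 1.0, 6.6]
opening: 0.0114
```

arm_command:
  targets:
    - [[0,0,0,0,0,1,0],[0,0,0,0,0,4,0],[0,0,0,0,0,7.3,0],[0,0,-0.12,1.3,0.6,7.5,0],[0,0,-0.24,2.6,1.2,7.5,0],[0,0,-0.36,3.9,1.8,7.5,0],[0,0,-0.48,5.2,2.4,7.5,0],[0,0,-0.6,6.5,3,7.5,0]]

```text
clock: 16.23
tool_pos: [0.5061, -0.1178, 0.0781]
orientation: [-180.0, 0.0, -120.3]
force: [0.0, 0.0, -0.9]
opening: 0.0111
```

arm_command:
  targets:
    - [[0,0,-0.12,1.5,0.6,0,0],[0,0,-0.24,3,1.2,0,0],[0,0,-0.36,4.5,1.8,0,0],[0,0,-0.48,6,2.4,0,0],[0,0,-0.6,7.5,3,0,0],[0,0,-0.72,9,3.6,0,0],[0,0,-0.84,10.5,4.2,0,0],[0,0,-0.96,11.95,5,0,0]]

```text
clock: 16.9
tool_pos: [0.6256, -0.068, 0.0777]
orientation: [-180.0, -0.0, -175.3]
force: [-0.0, 0.1, -0.6]
opening: 0.0115
```

arm_command:
  targets:
    - [[0,0,-0.072,0,0,0,0],[0,0,-0.072,0,0,0,0],[0,0,-0.072,0,0,-0.1,0],[0,0,-0.072,0,0,-0.1,0]]

```text
clock: 17.23
tool_pos: [0.6244, -0.0683, 0.0767]
orientation: [180.0, -0.1, -178.9]
force: [0.7, -0.5, -1.0]
opening: 0.0111
```

arm_command:
  targets:
    - [[0,0,0,0.05,0,-1,0],[0,0,0,0.05,0,-2,0],[0,0,0,0.05,0,-3,0],[0,0,0,0.05,0,-3.8,0],[0,0,0,0.05,0,-4.4,0],[0,0,0,0.05,0,-4.8,0],[0,0,0,0.05,0,-5,0],[0,0,0,0.05,0,-5,0]]

```text
clock: 17.9
tool_pos: [0.6254, -0.0682, 0.0265]
orientation: [-180.0, -0.0, -179.0]
force: [0.1, -0.1, -0.9]
opening: 0.0113
```

```bash
python3 - <<'E'
from h import *
from plant import ctrl
a=ctrl.snapshot("top")[130:220,250:400];b=ctrl.snapshot("side")[180:265,330:480]
f=lambda i:cv2.resize(i,(600,300),interpolation=cv2.INTER_CUBIC)
cv2.imwrite("pics/c3.png",np.vstack([f(a),f(b)]))
E
```

```text
(no output)
```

View pics/c3.png

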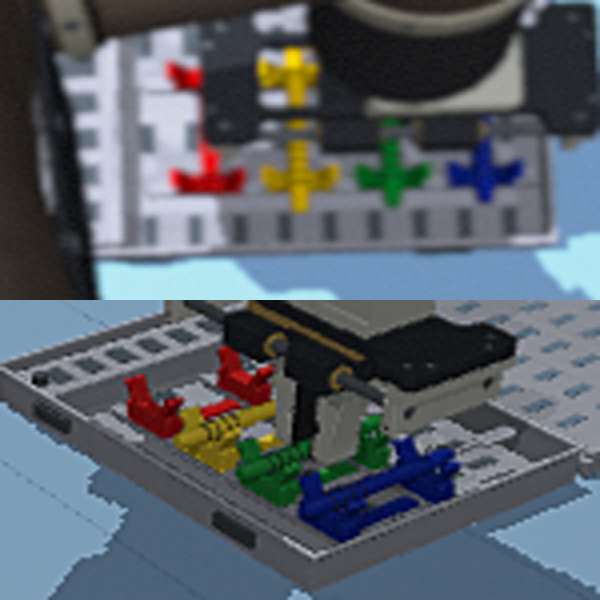

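Green lies between its flaps, blue and yellow are seated. I release and go to the small red mirror (0.464, −0.360).

arm_command:
  targets:
    - [[0,0,0,0,0,-0.05,0.3],[0,0,0,0,0,-0.05,0.3],[0,0,0,0,0,-0.05,0.3],[0,0,0,0,0,-0.05,0.3],[0,0,0,0,0,1,0.3],[0,0,0,0,0,4,0.3],[0,0,0,0,0,8,0.5],[0,0,0,0,0,12,0.7]]

```text
clock: 18.67
tool_pos: [0.6248, -0.0683, 0.1485]
orientation: [-180.0, -0.1, -179.0]
force: [1.1, 0.5, 0.2]
opening: 0.0344
```

arm_command:
  targets:
    - [[0,0,0.12,-1.2,-2.2,1,0.7],[0,0,0.24,-2.4,-4.4,2,0.7],[0,0,0.36,-3.6,-6.6,3,0.7],[0,0,0.48,-4.8,-8.8,4,0.7],[0,0,0.6,-6,-11,4.5,0.7],[0,0,0.72,-7.2,-13.2,4.5,0.7],[0,0,0.84,-8.4,-15.4,4.5,0.7],[0,0,0.96,-9.6,-17.6,4.5,0.7]]

```text
clock: 19.33
tool_pos: [0.5289, -0.2451, 0.1934]
orientation: [-179.9, 0.0, -123.7]
force: [0.3, 0.6, 0.3]
opening: 0.0613
```

arm_command:
  targets:
    - [[0,0,0.12,-1.4,-2.4,0,0.7],[0,0,0.24,-2.8,-4.8,0,0.7],[0,0,0.36,-4.2,-7.2,0,0.7],[0,0,0.48,-5.6,-9.6,0,0.7],[0,0,0.571,-6.5,-11.6,0,0.7],[0,0,0.571,-6.5,-11.6,0,0.7],[0,0,0.571,-6.5,-11.6,0,0.7],[0,0,0.571,-6.5,-11.6,0,0.7]]

```text
clock: 20.0
tool_pos: [0.4646, -0.3601, 0.1927]
orientation: [-180.0, -0.0, -91.4]
force: [0.4, 0.3, 0.2]
opening: 0.0616
```

```bash
python3 -c "
from h import *
look('red violet',.006,'w5',200)"
```

```text
20.0 [ 0.4646 -0.3601  0.1927] [-180.    -0.   -91.4] 0.0616 [0.4 0.3 0.2]
red [317. 153.] [328. 266.] 1114 [ 464.7 -357.7  108.9   10.    88. ]
red [534. 147.] [565. 267.] 2294 [ 250.8 -353.2  122.3   18.8  -76. ]
violet [196. 195.] [225. 262.] 495 [ 571.2 -343.8   69.     8.8  -78.3]
violet [184. 151.] [198. 192.] 291 [ 582.4 -398.6   37.3    9.   -79.1]
```

View pics/w5.png

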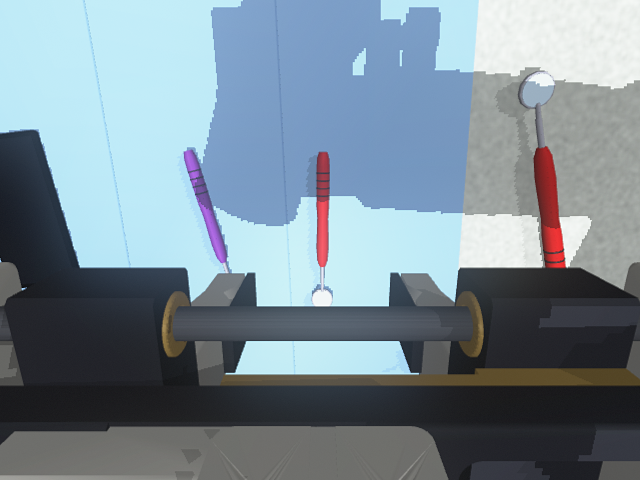

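The small red handle (cols 317–328, 109 mm long) is under the fingers. The large look-alike is at the right and the violet mirror well clear at the left.

arm_command:
  targets:
    - [[0,0,-0.008,0,0.15,-4,0.7],[0,0,-0.008,0,0.15,-8,0.7],[0,0,-0.008,0,0.15,-12,0.7],[0,0,-0.008,0,0.15,-15,0.6],[0,0,-0.008,0,0.15,-17.3,0.6],[0,0,-0.008,0,0.15,-18.5,0.6],[0,0,-0.008,0,0.15,-18.9,0.6],[0,0,-0.008,0,0.15,-18.9,0.5]]

```text
clock: 20.72
tool_pos: [0.4646, -0.3578, 0.0022]
orientation: [179.9, 0.0, -91.7]
force: [0.6, 0.0, 1.4]
opening: 0.0495
```

arm_command:
  targets:
    - [[0,0,0,0,0,0,0],[0,0,0,0,0,0,0],[0,0,0,0,0,0,0],[0,0,0,0,0,0,0],[0,0,0,0,0,0,0],[0,0,0,0,0,0,0],[0,0,0,0,0,0,0],[0,0,0,0,0,0,0]]

```text
clock: 21.38
tool_pos: [0.4648, -0.3587, 0.0035]
orientation: [-180.0, -0.0, -91.8]
force: [-1.4, 1.2, 6.0]
opening: 0.0115
```

arm_command:
  targets:
    - [[0,0,0,0,0,1,0],[0,0,0,0,0,4,0],[0,0,0,0,0,7.3,0],[0,0,-0.12,1.2,2.9,7.5,0],[0,0,-0.24,2.4,5.8,7.5,0],[0,0,-0.36,3.6,8.7,7.5,0],[0,0,-0.48,4.8,11.6,7.5,0],[0,0,-0.6,6,14.5,7.5,0]]

```text
clock: 22.05
tool_pos: [0.5249, -0.2124, 0.0788]
orientation: [-180.0, 0.0, -126.5]
force: [0.7, 0.3, -0.5]
opening: 0.0113
```

arm_command:
  targets:
    - [[0,0,-0.12,1.3,3.1,0,0],[0,0,-0.24,2.6,6.2,0,0],[0,0,-0.36,3.9,9.3,0,0],[0,0,-0.48,5.2,12.4,0,0],[0,0,-0.6,6.5,15.5,0,0],[0,0,-0.72,7.8,18.6,0,0],[0,0,-0.84,9.1,21.7,0,0],[0,0,-0.922,9.9,24.3,0,0]]

```text
clock: 22.72
tool_pos: [0.6247, 0.0316, 0.0786]
orientation: [180.0, 0.0, -179.3]
force: [0.7, -0.0, -0.3]
opening: 0.011
```

arm_command:
  targets:
    - [[0,0,0,0,0,0,0],[0,0,0,0,0,0,0],[0,0,0,0,0,-0.1,0],[0,0,0,0,0,-0.1,0]]

```text
clock: 23.05
tool_pos: [0.623, 0.0286, 0.077]
orientation: [-180.0, -0.0, -179.0]
force: [-0.1, 0.2, 0.1]
opening: 0.0112
```

arm_command:
  targets:
    - [[0,0,0,0.1,0.1,-1,0],[0,0,0,0.1,0.1,-2,0],[0,0,0,0.1,0.1,-3,0],[0,0,0,0.1,0.1,-3.8,0],[0,0,0,0.1,0.1,-4.4,0],[0,0,0,0.1,0.1,-4.8,0],[0,0,0,0.1,0.1,-5,0],[0,0,0,0.1,0.1,-5,0]]

```text
clock: 23.72
tool_pos: [0.6244, 0.0303, 0.0265]
orientation: [-180.0, -0.0, -179.0]
force: [-0.0, -0.2, -0.1]
opening: 0.0114
```

```bash
python3 - <<'E'
from h import *
from plant import ctrl
a=ctrl.snapshot("top")[130:220,250:400];b=ctrl.snapshot("side")[180:265,330:480]
f=lambda i:cv2.resize(i,(600,300),interpolation=cv2.INTER_CUBIC)
cv2.imwrite("pics/c4.png",np.vstack([f(a),f(b)]))
E
```

```text
(no output)
```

View pics/c4.png

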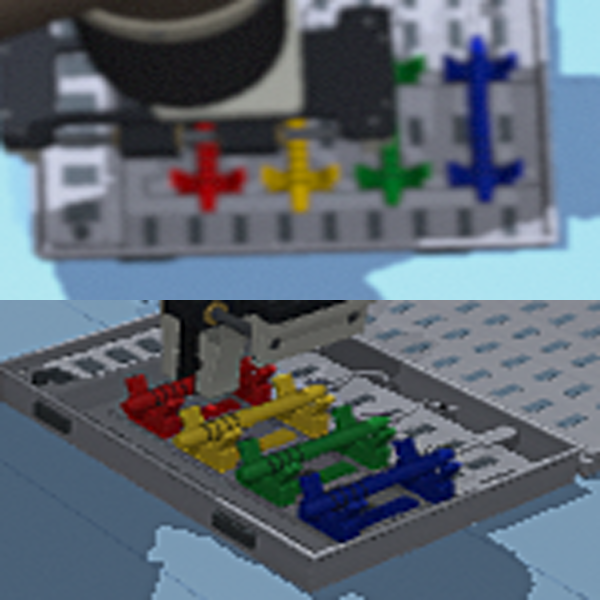

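The red handle lies in its rests, and the other three are seated. I release, rise, and back off sideways so the cameras can see everything.

arm_command:
  targets:
    - [[0,0,0,0,0,-0.05,0.3],[0,0,0,0,0,-0.05,0.3],[0,0,0,0,0,-0.05,0.3],[0,0,0,0,0,-0.05,0.3],[0,0,0,0,0,1,0.3],[0,0,0,0,0,4,0.3],[0,0,0,0,0,8,0.5],[0,0,0,0,0,12,0.7]]

```text
clock: 24.48
tool_pos: [0.6239, 0.03, 0.1486]
orientation: [-180.0, -0.1, -179.0]
force: [1.5, 0.4, 0.4]
opening: 0.0348
```

arm_command:
  targets:
    - [[0,0,0,-1,4,2,0.7],[0,0,0,-2,8,4,0.7],[0,0,0,-3,12,6,0.7],[0,0,0,-4,16,7,0.7],[0,0,0,-5,20,8,0.7],[0,0,0,-6,24,8,0.7],[0,0,0,-7,28,8,0.7],[0,0,0,-7,28,8,0.7]]

```text
clock: 25.15
tool_pos: [0.5533, 0.3151, 0.2285]
orientation: [179.9, 0.1, -178.8]
force: [0.5, -0.5, -0.4]
opening: 0.0613
```

```bash
python3 - <<'E'
from h import *
from plant import ctrl
A=ctrl.snapshot("top");B=ctrl.snapshot("side")
f=lambda i:cv2.resize(i,(600,300),interpolation=cv2.INTER_CUBIC)
cv2.imwrite("pics/end.png",np.vstack([f(A[130:220,250:400]),f(B[180:265,330:480])]))
for n,im in(("top",A),("side",B)):
  m=ctrl.camera_model(n)
  for c in HUE:
    for px in blobs(im,c):
      z=.007 if c=="violet" else .03
      if c=="violet" or n=="top": print(n,c,px.mean(0).round(1),len(px),handle(m,px,z))
E
```

```text
top red [478.  343.4] 454 [ 250.6 -332.5  151.1   13.5  -76.2]
top red [301.1 167.8] 434 [625.6  28.  107.6  38.5   1.3]
top yellow [323.8 168.2] 433 [ 6.225e+02 -2.120e+01  1.073e+02  4.050e+01 -6.000e-01]
top green [346.9 166.8] 373 [ 6.272e+02 -6.940e+01  1.052e+02  3.670e+01  6.000e-01]
top green [81.1 78.8] 715 [833.6 512.5  79.9  56.5  55.5]
top blue [369.7 165.6] 425 [ 6.286e+02 -1.195e+02  1.052e+02  3.860e+01  5.000e-01]
top violet [169.3 254.6] 154 [443.9 317.1 106.7   7.4  79.3]
top violet [484.2 189.8] 168 [ 576.  -367.   104.8    7.8  -77.9]
side violet [499.8 314.1] 362 [ 570.3 -367.5  109.6   15.5  -77.7]
side violet [254.3 185.9] 86 [440.3 312.5 114.   10.8  78.5]
```

View pics/end.png

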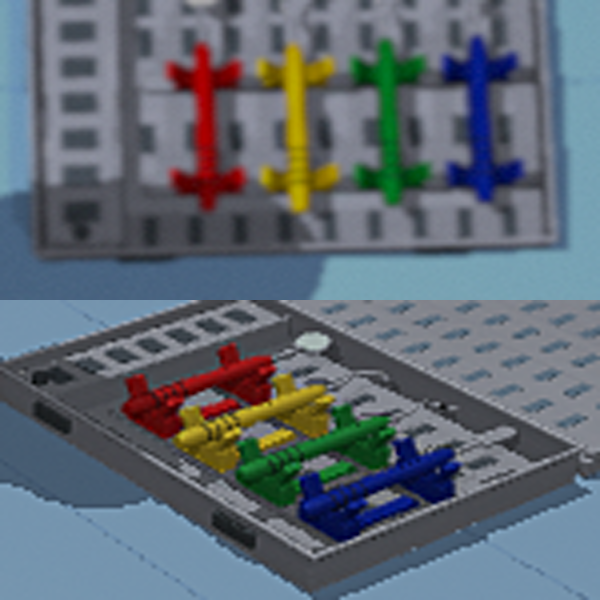

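All four are seated in both rests and centred, with their heads to the lid. The violet ones have not moved and the arm is clear, so I hand in.

```bash
python3 -c "
from plant import ctrl
print(ctrl.close_job())"
```

```text
the job is handed in; nothing more can be done
None
```

The red mirror (the smaller one), yellow curette, green probe and blue elevator are each lying in the cradle of their own colour. I lowered each one to within about 1 mm of its seat before opening the fingers. The job was handed in at about 25 s of the 99 s allowed; no verdict was reported.

- **Cradles:** In the last top and side pictures all four handles lie in both rests, in line with the cradle and with heads to the lid. Their middles are within about 5 mm of the cradle middles.
- **Violet instruments:** Both measure within 1 mm of where they started. The arm was clear of everything and no large forces showed up.
- **Disagreement:** The cameras differed by 2–5 mm in absolute position, so I used values between them, backed by the tail position of the held yellow handle. Seat height was judged only from the tool height at release and the side view, not measured directly.

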